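# Key the knurled collar onto the engraver's vise and hold it home

### The arm

A 6-joint arm with a two-finger parallel gripper is mounted at the origin on the work surface. World frame = base frame: x ahead of the robot, y to its left, z up, the work surface at z = 0. Lengths are in m, angles in rad, forces in N, time in s.
With the tool pointing down it reaches from about 0.275 to 0.875 m from the base axis. Payload 12.5 kg.
Tool frame: the origin (TCP) lies at the very end of the fingers, on their centre line; the grasp point (between the pads) lies 19 mm behind it; x points along the fingers, y is the direction in which the jaws open and shut, and the axes are right-handed (so a half turn about x gives the same grasp; the last joint's range is limited). The gripper opens to 85 mm and grips with 20 to 120 N. Pads are 22 mm wide; open, the fingers measure 114 mm over their backs; the gripper's body (76 mm by 85 mm) begins 54 mm behind the grasp point. The pads swing forward as they close: fully open they stand 13 mm farther back than shut.
Start: joints at [-1.19, 0.351, 1.652, -0, 1.139, -0.085], TCP at [0.247, -0.491, 0.231] pointing down, gripper open.
Joint ranges: [-2.75, 2.75], [-0.79, 2.1], [0.01, 2.65], [-1.57, 4.71], [0.07, 3.14], [-2.87, 2.87]. Speed limits (rad/s): [2.22, 2.22, 2.79, 3.14, 3.14, 3.14].

### API

Orientations are given as a 3x3 rotation matrix whose columns are the frame's x, y, z axes.
In Python, from bench import manip gives the robot as it stands. Calls block until the motion is done:
- manip.move_ptp(position, orientation): joint-space move of the TCP to a pose.
- manip.move_l(position, attitude=None, max_speed=0.15): straight line of the TCP; attitude=None keeps the orientation; max_speed is the mean speed in m/s.
- manip.move_j(angles): joint-space move.
- manip.set_gripper(opening, effort=None): opening from 0.0 (shut) to 1.0 (fully open); effort is the grip in N (None keeps the last); returns when the fingers have stopped.
- manip.dwell(seconds).
- manip.inverse_kinematics(position, orientation): joint angles nearest the present ones, or None.
- manip.grab_frame(name): name is "scene" or "top" or "wrist"; returns (picture, depth): 384x512x3 uint8, red, green, blue; 384x512 float32, m along the optical axis (not along the pixel's ray), 0 where there is no reading.
- manip.get_calibration(name): a dict with "camera_matrix" (3x3 intrinsics, pixels), "R" (3x3) and "t" (3): a world point X has camera coordinates R X + t. Camera axes: x right, y down, z forward; pixel columns grow to the right and rows downward; lengths in m; the calibration is good to about 2 mm. A picture is of the moment at which its call begins: read the wrist's pose just before it. get_calibration takes no time and is no camera call; for the wrist camera it gives the pose at the moment of the call.
A pose or a line that the arm cannot do raises manip.Unreachable and nothing moves.
- manip.sign_off(): hands the job in, once; it reports no verdict.
Trained networks look in the newest picture that a camera, given by its name, has taken for a name from the list of things; names that differ only in an ending like _2 or _b are one class to them, and where a whole thing is asked for, a point or a joint stands for the part that bears it (a point fixed in the world has none). Each returns a list of dicts, best first, with "confidence" (0 to 1); they miss things now and then, are a little off and sometimes report something else, mostly with a low value. They report only what shows in the picture. A call takes as long as a camera call. They do not tell look-alikes from the thing itself.
- manip.look_for(camera, name): "at" ([x, y, z] in m, in world coordinates, good to about 4 mm: the middle of the surface that is visible of it).
Readings, each from a call of its own:
- manip.current_time(): time.
- manip.current_qpos(): joint angles.
- manip.current_joint_vel(): joint speeds.
- manip.current_joint_torque(): joint torques, N m.
- manip.current_ee_pos(): TCP position.
- manip.current_tcp_rot(): TCP orientation.
- manip.current_force(): force on the tool from outside, world axes, zero at the start.
- manip.current_ft_torque(): the same for the moment, N m.
- manip.current_grip_width(): opening from 0.0 (shut) to 1.0 (fully open).
Only numpy, scipy, OpenCV 4.12 (cv2) and the standard library are available. Lean on these libraries where they do the work, as an engineer would, in place of code of your own. Each camera call takes 0.05 s, during which the arm holds its last target.

### The job

Slip the tall knurled collar, keyway end down as it stands, over the spigot on top of the engraver's vise and turn it (up to a third of a turn, either way) until its hidden keyways drop over the pins. Then press it down against the spring until it sits fully home on the vise's shoulder, and finish while still holding it there, pressed down, so that a colleague can lock it. Leave the short collar and the other tools where they are.

Things in the scene. Friction and masses are not known exactly. Their poses are not given: they have to be found in the camera images.
- collar: The tall knurled steel collar: a ring 46 mm across, 34 mm high, 27 mm bore right through, about 200 g, loose on the bench. Origin: centre of its underside; z up its axis. Hidden in the underside are three blind keyways a third of a turn apart, 7 mm wide, 15 mm deep, reaching to 17.5 mm from the axis. Their bearing is not told: it is found by turning.
- vise: Heavy round engraver's vise of dark steel, fixed to the bench, 110 mm across at its rubber foot, 100 mm across its body up to 44 mm high, then narrowing. From 65 to 75 mm up it is a 47 mm wide boss, whose flat top is the shoulder; the spigot rises from that. Origin: centre of its underside, on the bench; z up.
- shoulder (a point): Centre of the vise's shoulder, on the spigot's axis, 75 mm above the bench; z up. The collar is home when its underside is at this height. The spigot is 24 mm in diameter and rises 38 mm above this point, its last 6 mm tapering to 16 mm.
- pin (a point): Point on the spigot's axis level with its three pins, 9 mm above the shoulder. The pins, a third of a turn apart, are 5 mm thick and stick out 4.5 mm from the spigot. Their bearing varies and does not follow the vise's yaw or this point's axes. A collar not lined up rests on them with its underside 11.5 mm above the shoulder.
- spring_plate (a joint): Sprung plate 39 mm wide round the spigot, below the pins: 0 m when free (top 6 mm above the shoulder), 0.006 when flush with it. Once lined up the collar drops 5.5 mm onto it. Pressing it down takes 3 N at first, about 8 N flush; the collar's weight is 2 N of that. If let go, it lifts the collar 6 mm again.
- short_collar: A short knurled steel collar, as wide as the other (46 mm) but only 22 mm high and with a 20 mm bore: it does not fit the spigot. To be left alone. Origin: centre of its underside.
- scriber: A slim tool with a dark wooden handle, 170 mm long, lying on the bench. To be left alone. Origin near its middle.
- mallet: A beech mallet lying on its side, head 80 mm by 42 mm, handle 190 mm. To be left alone. Origin on the bench under its handle.
- bench_block: A flat square steel block, 100 by 100 by 22 mm. To be left alone. Origin: centre of its underside.
- hammer: A small hammer lying on the bench. To be left alone. Origin near its middle.
There are look-alikes about, which are no part of the job. Of the things shaped like the vise, the steel one is meant.

How it is judged:
By the outcome, as a careful person would: the job done as asked, in the order asked, and still so for the second after the job is handed in, while the arm keeps its last pose, push and grip.
It also fails if it takes over 69 s, if anything falls off the work surface, if the arm or the gripper's body presses on something with over 40 N, if the wrist force passes 120 N, or if a joint passes its speed limit or range.

## Working session

There is one attempt and no reset: what is moved stays moved. The work goes in short steps, each a Python script; the robot and the scene stay as the last script left them, time stands still between calls to the robot, and variables do not carry over. Pictures are saved under pics/ and viewed, and the job is handed in when it is done.

```bash
mkdir -p pics; ls; python3 - <<'E'
from bench import manip
import cv2
for n in("scene","top","wrist"):
    im,d=manip.grab_frame(n); cv2.imwrite(f"pics/{n}0.png",im[:,:,::-1])
    for o in("collar","vise","short_collar"):
        print(n,o,[(x["at"],round(x["confidence"],2)) for x in manip.look_for(n,o)])
print(manip.current_time(),manip.current_tcp_rot(),manip.current_force())
E
```

```text
pics
scene collar [([0.4998, -0.1769, 0.0235], 0.54)]
scene vise [([0.5533, 0.2437, 0.0559], 0.9), ([0.5113, 0.0811, 0.0607], 0.83), ([0.351, 0.1202, 0.0574], 0.66), ([0.4007, 0.2716, 0.0568], 0.66), ([0.3698, -0.0614, 0.0546], 0.64)]
scene short_collar [([0.627, -0.21, 0.02], 0.76), ([0.5077, 0.0816, 0.058], 0.64)]
top collar [([0.4924, -0.1752, 0.0337], 0.71)]
top vise [([0.5282, 0.2511, 0.0575], 0.93), ([0.3448, -0.0484, 0.0589], 0.78), ([0.3248, 0.1372, 0.0609], 0.77), ([0.377, 0.2784, 0.0584], 0.66), ([0.4804, 0.0969, 0.0585], 0.6)]
top short_collar [([0.6178, -0.2138, 0.0194], 0.65)]
wrist collar []
wrist vise []
wrist short_collar []
0.6 [[ 4.55095274e-06  4.49130854e-01 -8.93465991e-01]
 [ 2.98857297e-05 -8.93465990e-01 -4.49130853e-01]
 [-1.00000000e+00 -2.46579098e-05 -1.74887248e-05]] [-0.52002875  0.73432513  0.26793105]
```

View pics/scene0.png

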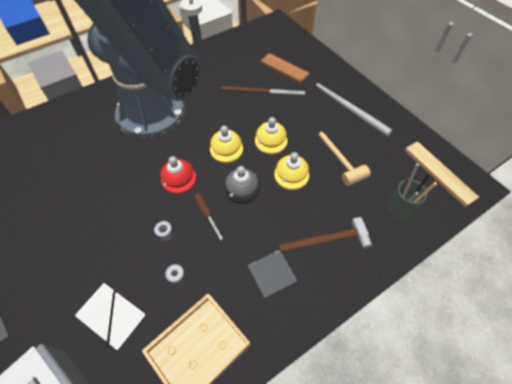

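View pics/top0.png

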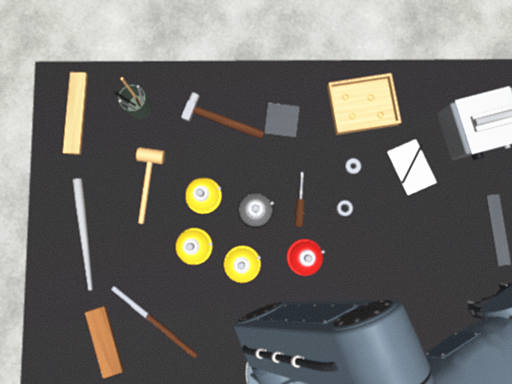

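Five vise-shaped things in top: yellow (203,195), (194,246), (242,264), red (305,257), dark steel (256,209). The dark one fits the description. There are two collars, at top (345,208) and (353,166), and I'll tell them apart by height.

```bash
cat > h.py <<'E'
from bench import manip
import numpy as np, cv2
def cloud(n,save=None):
    c=manip.get_calibration(n); im,d=manip.grab_frame(n)
    K=np.array(c["camera_matrix"]);R=np.array(c["R"]);t=np.array(c["t"])
    v,u=np.mgrid[:384,:512]
    P=np.stack([(u-K[0,2])/K[0,0]*d,(v-K[1,2])/K[1,1]*d,d],-1)
    W=(P-t)@R
    W[d==0]=np.nan
    if save: cv2.imwrite(save,im[:,:,::-1])
    return im,d,W
E
python3 - <<'E'
from h import *
from bench import manip
for n,pts in(("top",[(345,208),(353,166),(256,209)]),("scene",[(163,229),(175,273),(242,183)])):
    im,d,W=cloud(n)
    cr=[]
    for u,v in pts:
        r=20 
        w=W[v-r:v+r,u-r:u+r].reshape(-1,3); z=w[:,2]; w=w[~np.isnan(z)]
        m=w[w[:,2]>0.012]; zt=np.percentile(m[:,2],90)
        tt=m[m[:,2]>zt-0.006]
        print(n,u,v,"p90z",zt.round(4),"top centre",((tt.min(0)+tt.max(0))/2).round(4),tt.mean(0).round(4),"ext",np.ptp(tt,axis=0).round(4),"max",m[:,2].max().round(4),"bench",np.median(w[w[:,2]<.012][:,2]).round(4) if (w[:,2]<.012).any() else None)
        cr.append(cv2.resize(im[v-r-5:v+r+5,u-r-5:u+r+5,::-1],(260,260),interpolation=cv2.INTER_CUBIC))
    cv2.imwrite(f"pics/crop_{n}.png",np.hstack(cr))
    K=manip.get_calibration(n)
    print(-np.array(K["R"]).T@np.array(K["t"]))
E
```

```text
top 345 208 p90z 0.0376 top centre [ 0.4896 -0.1749  0.0373] [ 0.4902 -0.1763  0.0351] ext [0.043  0.043  0.0112] max 0.0429 bench -0.0
top 353 166 p90z 0.0259 top centre [ 0.6211 -0.2073  0.0244] [ 0.622  -0.2073  0.0236] ext [0.0444 0.0462 0.0089] max 0.0289 bench -0.0
top 256 209 p90z 0.0827 top centre [0.4866 0.0968 0.098 ] [0.4865 0.0971 0.0935] ext [0.0415 0.0414 0.0425] max 0.1192 bench 0.0005
[0.39227305 0.09716553 1.45964551]
scene 163 229 p90z 0.0339 top centre [ 0.4921 -0.1774  0.0322] [ 0.4927 -0.1779  0.0323] ext [0.0471 0.0462 0.0085] max 0.0364 bench -0.0013
scene 175 273 p90z 0.0225 top centre [ 0.6241 -0.2096  0.0211] [ 0.6245 -0.2097  0.0205] ext [0.0458 0.0451 0.0092] max 0.0257 bench -0.0012
scene 242 183 p90z 0.0822 top centre [0.4893 0.095  0.0962] [0.4937 0.0918 0.093 ] ext [0.0391 0.0389 0.0392] max 0.1159 bench -0.001
[ 1.00969897 -0.20176373  0.93403176]
```

View pics/crop_top.png

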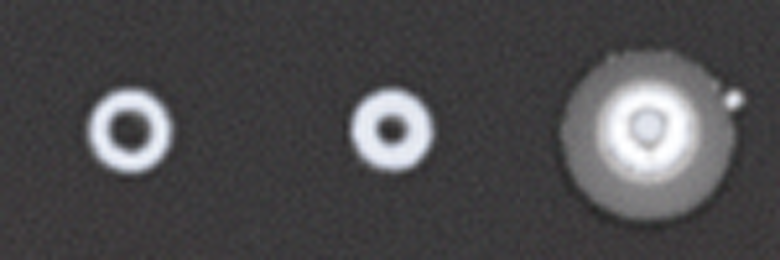

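View pics/crop_scene.png

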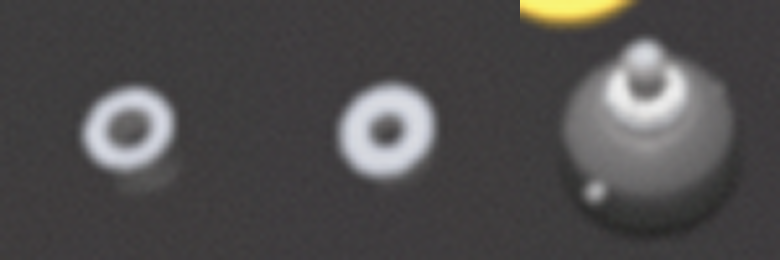

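The tall collar, with its 34 mm height and wide bore, is at top (345,208), about (0.491,-0.176). The steel vise is at top (256,209), about (0.488,0.096). Next I refine both positions with the wrist camera from the same standoff.

```bash
cat >> h.py <<'E'
def Rd(yaw): # tool x down, tool y at angle yaw in the xy plane
    x=np.array([0,0,-1.]); y=np.array([np.cos(yaw),np.sin(yaw),0]); return np.stack([x,y,np.cross(x,y)],1)
E
python3 - <<'E'
from h import *
R0=np.array(manip.current_tcp_rot()); y0=np.arctan2(R0[1,1],R0[0,1]); print("yaw0",y0)
for p in((0.491,-0.176,0.16),(0.488,0.096,0.12)):
  for y in np.deg2rad(np.arange(-180,180,30)):
    q=manip.inverse_kinematics(p,Rd(y)); print(p,np.rad2deg(y).round(),None if q is None else np.round(q,2))
t=manip.current_time()
manip.move_ptp((0.491,-0.176,0.20),Rd(-np.pi/2)); 
print(manip.current_qpos(),manip.current_time()-t)
im,d,W=cloud("wrist","pics/w1.png")
c=manip.get_calibration("wrist"); print(-np.array(c["R"]).T@np.array(c["t"]),c["R"],c["camera_matrix"])
print(manip.current_ee_pos(), manip.look_for("wrist","collar"))
E
```

```text
yaw0 -1.105035990396841
(0.491, -0.176, 0.16) -180.0 [-0.43  0.39  1.79 -0.    0.96  2.71]
(0.491, -0.176, 0.16) -150.0 [-0.43  0.39  1.79 -0.    0.96  2.18]
(0.491, -0.176, 0.16) -120.0 [-0.43  0.39  1.79 -0.    0.96  1.66]
(0.491, -0.176, 0.16) -90.0 [-0.43  0.39  1.79 -0.    0.96  1.14]
(0.491, -0.176, 0.16) -60.0 [-0.43  0.39  1.79 -0.    0.96  0.61]
(0.491, -0.176, 0.16) -30.0 [-0.43  0.39  1.79 -0.    0.96  0.09]
(0.491, -0.176, 0.16) 0.0 [-0.43  0.39  1.79 -0.    0.96 -0.43]
(0.491, -0.176, 0.16) 30.0 [-0.43  0.39  1.79 -0.    0.96 -0.96]
(0.491, -0.176, 0.16) 60.0 [-0.43  0.39  1.79 -0.    0.96 -1.48]
(0.491, -0.176, 0.16) 90.0 [-0.43  0.39  1.79 -0.    0.96 -2.  ]
(0.491, -0.176, 0.16) 120.0 [-0.43  0.39  1.79 -0.    0.96 -2.53]
(0.491, -0.176, 0.16) 150.0 None
(0.488, 0.096, 0.12) -180.0 None
(0.488, 0.096, 0.12) -150.0 [ 0.1   0.41  1.89 -0.    0.85  2.72]
(0.488, 0.096, 0.12) -120.0 [ 0.1   0.41  1.89 -0.    0.85  2.2 ]
(0.488, 0.096, 0.12) -90.0 [ 0.1   0.41  1.89 -0.    0.85  1.67]
(0.488, 0.096, 0.12) -60.0 [ 0.1   0.41  1.89 -0.    0.85  1.15]
(0.488, 0.096, 0.12) -30
[... 296 characters left out ...]
(0.488, 0.096, 0.12) 120.0 [ 0.1   0.41  1.89 -0.    0.85 -1.99]
(0.488, 0.096, 0.12) 150.0 [ 0.1   0.41  1.89 -0.    0.85 -2.52]
[-4.34659634e-01  3.35733500e-01  1.75768852e+00 -1.27930865e-04
  1.04789974e+00  1.13654573e+00] 1.4833
[ 0.55560915 -0.17755967  0.34291315] [[-7.47106709e-04 -9.99999367e-01  8.41096128e-04]
 [-9.66248291e-01  9.38566679e-04  2.57610869e-01]
 [-2.57611496e-01 -6.20244887e-04 -9.66248380e-01]] [[322.21144031   0.         256.04392398]
 [  0.         322.21144031 183.73593844]
 [  0.           0.           1.        ]]
[ 0.49083381 -0.17677641  0.20006242] [{'at': [0.4913, -0.1795, 0.0323], 'confidence': 0.7}, {'at': [0.4921, 0.053, 0.0301], 'confidence': 0.28}]
```

View image.

View pics/w1.png

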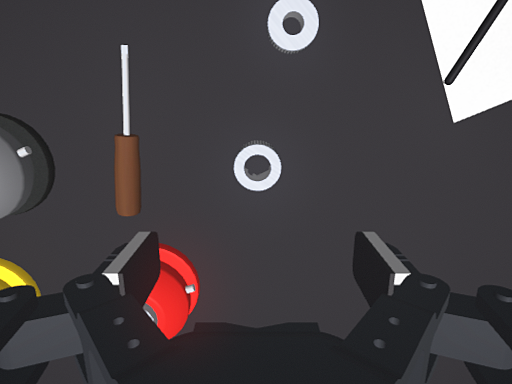

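```bash
cat >> h.py <<'E'
def circ(W,z0,z1,ctr,rad):
    m=(W[...,2]>z0)&(W[...,2]<z1)&(np.hypot(W[...,0]-ctr[0],W[...,1]-ctr[1])<rad)
    p=W[m][:,:2].astype(np.float32)
    c,r=cv2.minEnclosingCircle(p); return np.round(c,4),round(r,4),p.mean(0).round(4),len(p),np.round((p.min(0)+p.max(0))/2,4),np.median(W[m][:,2]).round(4)
E
python3 - <<'E'
from h import *
im,d,W=cloud("wrist")
print(circ(W,.029,.039,(.491,-.177),.03))
manip.move_ptp((0.488,0.096,0.28),Rd(-np.pi/2))
im,d,W=cloud("wrist","pics/w2.png")
print(manip.current_ee_pos(),manip.current_time())
for a,b in((.109,.118),(.095,.106),(.072,.079)): print(a,circ(W,a,b,(.488,.096),.03))
E
```

```text
(array([ 0.49  , -0.1791]), 0.0236, array([ 0.4906, -0.1791], dtype=float32), 1189, array([ 0.4905, -0.1793], dtype=float32), np.float64(0.0341))
[0.48814573 0.09491547 0.27953975] 3.475
0.109 (array([0.4875, 0.0939]), 0.0112, array([0.4878, 0.0939], dtype=float32), 349, array([0.4879, 0.0937], dtype=float32), np.float64(0.1126))
0.095 (array([0.4911, 0.094 ]), 0.0113, array([0.4968, 0.0942], dtype=float32), 41, array([0.4948, 0.094 ], dtype=float32), np.float64(0.1011))
0.072 (array([0.4872, 0.0937]), 0.0234, array([0.4912, 0.0939], dtype=float32), 371, array([0.487 , 0.0937], dtype=float32), np.float64(0.0751))
```

View pics/w2.png

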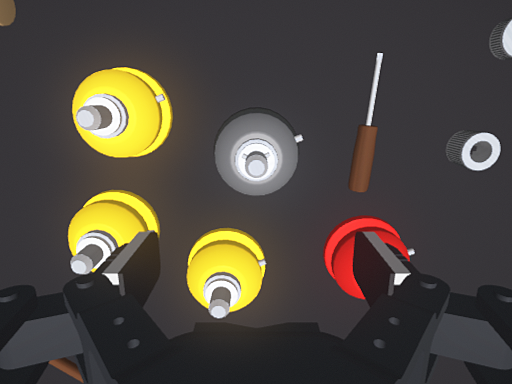

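```bash
python3 - <<'E'
from h import *
R=Rd(-np.pi/2)
manip.move_ptp((0.490,-0.179,0.10),R)
manip.move_l((0.490,-0.179,0.006),max_speed=0.1)
print(manip.current_ee_pos(),manip.current_force())
manip.set_gripper(0.0,60); manip.dwell(0.2)
print("grip",manip.current_grip_width(),manip.current_ee_pos(),manip.current_force(),manip.current_time())
im,d,W=cloud("wrist","pics/w3.png"); print(circ(W,.029,.039,(.491,-.177),.03))
E
```

```text
[ 0.49036837 -0.1791515   0.00652725] [1.20544737 0.18361659 0.79721376]
grip 0.5239963040305515 [ 0.49015456 -0.17905807  0.00672911] [-2.76681173  1.27703844  8.60497698] 6.4833
(array([ 0.4932, -0.1769]), 0.0295, array([ 0.4917, -0.1795], dtype=float32), 7860, array([ 0.4902, -0.1765], dtype=float32), np.float64(0.0341))
```

w2 shows the steel vise at (256,155), with its spigot tip at (256,165). The grip width of 0.52 matches the collar. Next I lift and check.

```bash
python3 - <<'E'
from h import *
p=manip.current_ee_pos()
manip.move_l((0.490,-0.179,0.16),max_speed=0.12); manip.dwell(0.2)
print(manip.current_ee_pos(),manip.current_force(),manip.current_grip_width())
im,d,W=cloud("wrist","pics/w4.png")
zt=0.16-0.006+0.034
m=W[...,2][100:384,180:330]; 
print(circ(W,zt-.01,zt+.005,(.490,-.179),.0235))
s,_=manip.grab_frame("scene"); cv2.imwrite("pics/s4.png",cv2.resize(s[170:280,90:230,::-1],None,fx=5,fy=5,interpolation=cv2.INTER_CUBIC))
E
```

```text
[ 0.48982733 -0.17892379  0.15956591] [ 0.52542515 -0.30517798 -1.6494606 ] 0.5274537675216977
(array([ 0.49 , -0.179]), 0.0236, array([ 0.4912, -0.1791], dtype=float32), 7846, array([ 0.49  , -0.1799], dtype=float32), np.float64(0.1868))
```

View pics/w4.png

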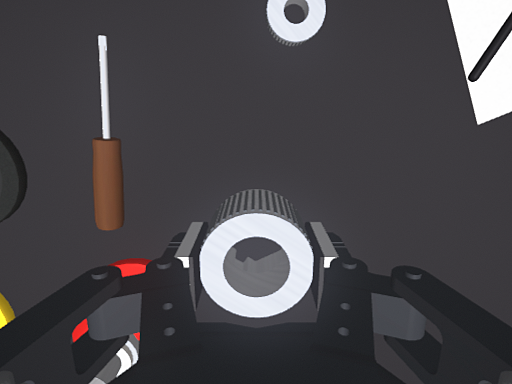

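View pics/s4.png

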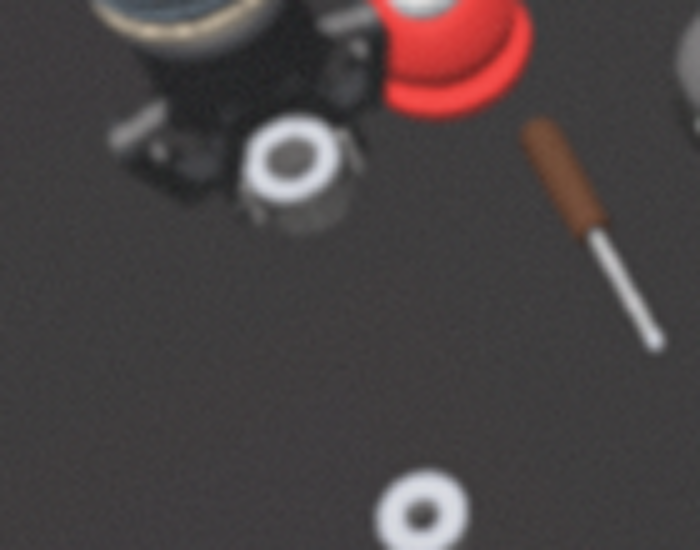

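w4 shows the collar upright in the jaws with its top face at (257,265). Now I carry it over the spigot and lower it while watching the forces.

```bash
python3 - <<'E'
from h import *
R=Rd(-np.pi/2); x,y=0.4873,0.0938
manip.move_l((x,y,0.16),R,max_speed=0.15); manip.dwell(0.15)
f0=np.array(manip.current_force()); print(manip.current_ee_pos(),f0.round(2),manip.current_time())
s,_=manip.grab_frame("scene"); cv2.imwrite("pics/s5.png",cv2.resize(s[120:230,180:320,::-1],None,fx=5,fy=5,interpolation=cv2.INTER_CUBIC))
im,d,W=cloud("wrist","pics/w5.png")
for z in (0.135,0.122,0.115,0.108,0.102,0.098,0.096):
    manip.move_l((x,y,z),R,max_speed=0.05); 
    f=np.array(manip.current_force())-f0
    print(z,np.round(manip.current_ee_pos(),4),f.round(2),np.round(manip.current_ft_torque(),2),manip.current_time())
    if f[2]>12 or np.hypot(f[0],f[1])>12: break
E
```

```text
[0.4873402  0.09344717 0.15999811] [-0.09  0.16 -1.69] 10.3833
0.135 [0.4873 0.0938 0.135 ] [ 0.23 -0.54 -1.03] [-0.03 -0.01  0.01] 11.1333
0.122 [0.4871 0.0938 0.1217] [-0.38  0.58  0.42] [ 0.02 -0.05  0.01] 11.5417
0.115 [0.4871 0.0938 0.1147] [ 0.14  0.15 -1.29] [-0.05 -0.03  0.01] 11.8333
0.108 [0.4871 0.0938 0.1077] [-0.52 -0.4   0.6 ] [-0.03  0.03  0.01] 12.125
0.102 [0.4871 0.0938 0.1017] [-0.13  0.45 -0.19] [ 0.05 -0.    0.01] 12.3917
0.098 [0.4872 0.0938 0.0978] [-0.17 -0.88 -0.16] [-0.02  0.03 -0.04] 12.6417
0.096 [0.4873 0.0938 0.0959] [-0.01  0.3  -0.41] [ 0.03 -0.05  0.08] 12.8917
```

View pics/w5.png

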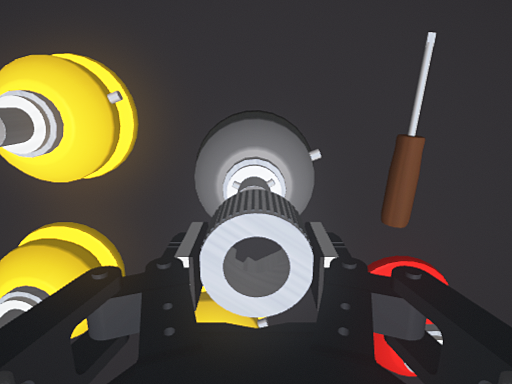

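Going on cleanly with no contact, so the collar is over the spigot. Next I find the pins.

```bash
python3 - <<'E'
from h import *
R=Rd(-np.pi/2); x,y=0.4873,0.0938
F0=-1.69
z=0.096
while z>0.0872:
    z-=0.0005
    manip.move_l((x,y,z),R,max_speed=0.03)
    f=np.mean([manip.current_force() for _ in range(3)],0); f[2]-=F0
    print(round(z,4),np.round(manip.current_ee_pos(),4),f.round(2),manip.current_time())
    if f[2]>5 or np.hypot(f[0],f[1])>12: break
im,d,W=cloud("wrist","pics/w6.png")
E
```

```text
0.0955 [0.4873 0.0938 0.0955] [-0.05  1.03  0.48] 13.1417
0.095 [0.4873 0.0938 0.095 ] [ 0.4  -0.36 -0.09] 13.3917
0.0945 [0.4873 0.0938 0.0945] [ 0.11 -0.69  0.46] 13.6417
0.094 [0.4873 0.0938 0.094 ] [ 0.23 -1.12  0.29] 13.8917
0.0935 [0.4873 0.0938 0.0935] [-0.86 -0.05  0.3 ] 14.1417
0.093 [0.4874 0.0938 0.0931] [ 0.37 -0.29  1.88] 14.3917
0.0925 [0.4875 0.0938 0.0929] [-2.16  0.09  6.11] 14.6417
```

View pics/w6.png

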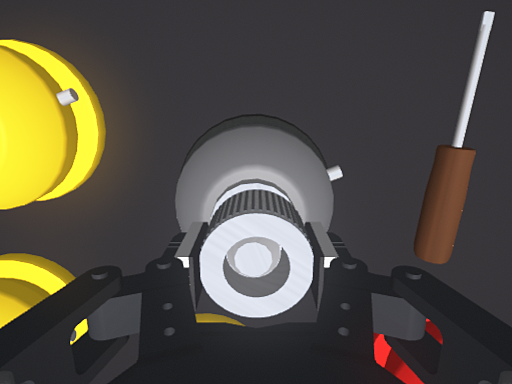

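```bash
python3 - <<'E'
from h import *
x,y=0.4873,0.0938; F0=-1.69; z=0.0921
yaw=-90
manip.move_l((x,y,z),Rd(np.deg2rad(yaw)),max_speed=0.03)
low=0
while yaw<30:
    yaw+=3
    manip.move_l((x,y,z),Rd(np.deg2rad(yaw)),max_speed=0.03)
    f=np.mean([manip.current_force() for _ in range(4)],0); f[2]-=F0
    e=np.array(manip.current_ee_pos())
    print(yaw,e.round(4),f.round(2),np.round(manip.current_ft_torque()[2],2),manip.current_time())
    if np.hypot(f[0],f[1])>20: print("lateral"); break
    if f[2]<3.5: 
        # probe deeper
        manip.move_l((x,y,z-0.002),max_speed=0.03)
        f=np.mean([manip.current_force() for _ in range(4)],0); f[2]-=F0
        print("probe",np.round(manip.current_ee_pos(),4),f.round(2),manip.current_ft_torque())
        if f[2]<6: break
        manip.move_l((x,y,z),max_speed=0.03)
print(manip.current_grip_width())
E
```

```text
-87 [0.4879 0.0939 0.0927] [-0.32  0.13  9.06] 0.08 15.1917
-84 [0.4881 0.094  0.0927] [-0.05  0.78  8.21] 0.07 15.4417
-81 [0.4881 0.094  0.0928] [-0.3   0.4   8.02] 0.1 15.6917
-78 [0.4882 0.094  0.0928] [-0.07 -0.3   9.35] 0.06 15.9417
-75 [0.4883 0.094  0.0929] [0.93 1.5  8.87] 0.02 16.1917
-72 [0.4882 0.094  0.0928] [0.88 1.26 8.82] 0.09 16.4417
-69 [0.4883 0.094  0.0928] [1.98 1.26 8.13] 0.02 16.6917
-66 [0.4881 0.094  0.0926] [2.01 1.52 7.34] -0.01 16.9417
-63 [0.4877 0.094  0.0924] [1.77 2.63 8.51] 0.0 17.1917
-60 [0.4871 0.0939 0.0919] [-0.16  2.3   3.1 ] 0.06 17.4417
probe [0.4871 0.0945 0.0898] [ 2.14  9.15 -3.96] [ 1.7686354  -0.33080631  0.44128077]
0.5286973360075612
```

```bash
python3 - <<'E'
from h import *
x,y=0.4873,0.0938; F0=-1.69; z=0.0901
def rd():
    f=np.mean([manip.current_force() for _ in range(4)],0); f[2]-=F0
    return np.round(manip.current_ee_pos(),4),f.round(2),np.round(manip.current_ft_torque(),2)
for yaw in(-58.5,-57,-56,-55,-54):
    manip.move_l((x,y,z),Rd(np.deg2rad(yaw)),max_speed=0.03); manip.dwell(.1)
    r=rd();print(yaw,*r,manip.current_time())
    if abs(r[2][2])<0.1: break
E
```

```text
-58.5 [0.487  0.0945 0.0895] [ 2.31  7.96 -3.08] [ 1.52 -0.39  0.29] 18.0417
-57 [0.487  0.0942 0.0895] [ 2.85  6.12 -3.99] [ 1.16 -0.37  0.21] 18.3917
-56 [0.4871 0.0942 0.0895] [ 2.29  5.66 -2.71] [ 0.92 -0.44  0.11] 18.7417
-55 [0.4871 0.094  0.0897] [ 3.53  5.24 -3.4 ] [ 0.82 -0.45  0.04] 19.0917
```

```bash
python3 - <<'E'
from h import *
F0=-1.69
x,y=0.4875,0.0943; R=Rd(np.deg2rad(-54.5))
def rd():
    f=np.mean([manip.current_force() for _ in range(4)],0); f[2]-=F0
    return np.round(manip.current_ee_pos(),4),f.round(2),np.round(manip.current_ft_torque(),2)
z=0.0901
while z>0.0800:
    manip.move_l((x,y,z),R,max_speed=0.03); manip.dwell(.05)
    r=rd();print(round(z,4),*r,manip.current_time())
    if r[1][2]>18 or np.hypot(*r[1][:2])>20: break
    z-=0.0008
print(manip.current_grip_width())
im,d,W=cloud("wrist","pics/w7.png")
s,_=manip.grab_frame("scene"); cv2.imwrite("pics/s7.png",cv2.resize(s[120:230,180:320,::-1],None,fx=5,fy=5,interpolation=cv2.INTER_CUBIC))
E
```

```text
0.0901 [0.4872 0.0942 0.0899] [ 1.02  0.76 -1.43] [ 0.17 -0.07  0.04] 19.3917
0.0893 [0.4873 0.0942 0.0892] [-0.69  0.95  0.49] [ 0.11 -0.02  0.02] 19.6917
0.0885 [0.4874 0.0943 0.0884] [-1.07 -0.4  -1.07] [ 0.08  0.05 -0.03] 19.9917
0.0877 [0.4875 0.0943 0.0878] [-1.32  0.06  1.23] [0.09 0.21 0.03] 20.2917
0.0869 [0.4875 0.0943 0.087 ] [-1.35  0.07  5.26] [-0.01  0.26  0.03] 20.5917
0.0861 [0.4875 0.0943 0.0861] [-2.35  0.69  3.96] [0.08 0.29 0.03] 20.8917
0.0853 [0.4875 0.0943 0.0853] [-2.56 -0.28  3.82] [0.   0.34 0.05] 21.1917
0.0845 [0.4875 0.0943 0.0845] [-1.87 -0.08  4.7 ] [-0.01  0.41  0.02] 21.4917
0.0837 [0.4875 0.0943 0.0837] [-2.44 -0.48  5.8 ] [ 0.08  0.38 -0.02] 21.7917
0.0829 [0.4875 0.0943 0.0829] [-3.11 -0.04  5.12] [0.03 0.42 0.06] 22.0917
0.0821 [0.4875 0.0943 0.0821] [-3.46  0.3   6.32] [0.01 0.46 0.02] 22.3917
0.0813 [0.4875 0.0943 0.0817] [-5.14 -0.9  13.71] [0.01 0.88 0.05] 22.6917
0.0805 [0.4876 0.0943 0.0817] [-8.88 -1.45 24.95] [-0.11  1.55 -0.03] 22.9917
0.5232628210820979
```

View pics/w7.png

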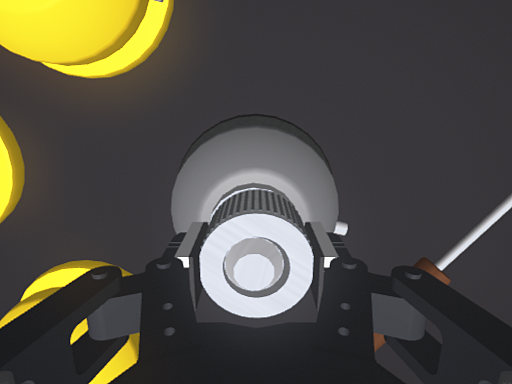

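View pics/s7.png

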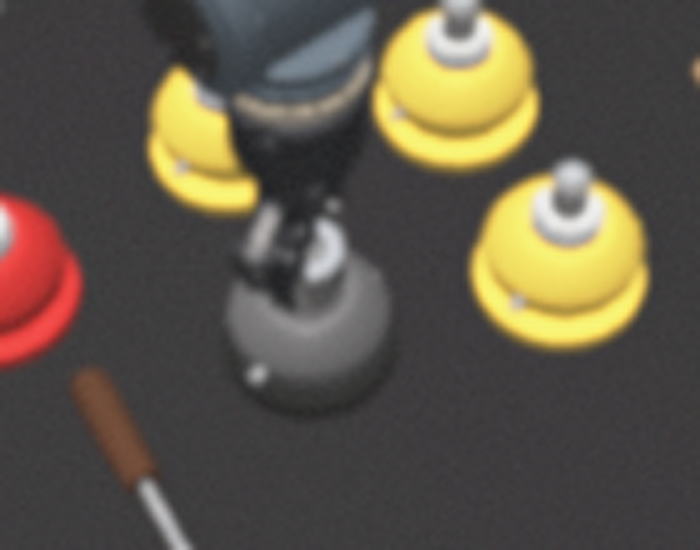

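```bash
python3 - <<'E'
from h import *
R=Rd(np.deg2rad(-54.5))
manip.move_l((0.4871,0.0942,0.0807),R,max_speed=0.03)
for _ in range(3):
    manip.dwell(.4)
    print(np.round(manip.current_ee_pos(),4),np.mean([manip.current_force() for _ in range(4)],0).round(2),np.round(manip.current_ft_torque(),2),manip.current_grip_width(),manip.current_time())
im,d,W=cloud("wrist","pics/w8.png")
r=np.hypot(W[...,0]-.4873,W[...,1]-.0942)
z=W[...,2]
m=(r<.022)&(r>.0145)&(z>.1)&(z<.125)
A=np.c_[W[m][:,:2]-[.4873,.0942],np.ones(m.sum())]
print("rim plane",np.linalg.lstsq(A,z[m],rcond=None)[0].round(4),np.median(z[m]).round(4))
m=(r<.006)&(z>.1)&(z<.125);print("spigot top",np.median(z[m]).round(4))
E
```

```text
[0.4875 0.0943 0.0817] [-7.01  0.31 19.27] [0.07 1.03 0.04] 0.5215837978938 23.7417
[0.4876 0.0943 0.0817] [-6.47 -0.38 16.88] [0.06 0.98 0.03] 0.5263006073670962 24.1417
[0.4875 0.0943 0.0817] [-5.55 -0.41 18.3 ] [0.09 1.02 0.05] 0.5270840796979859 24.5417
rim plane [-0.0142  0.017   0.1093] 0.1092
spigot top 0.1132
```

```bash
python3 -c "
from bench import manip
manip.sign_off(); print(manip.current_time())"
```

```text
the job is handed in; nothing more can be done
the job is handed in; nothing more can be done
```

The tall collar is on the steel vise's spigot, pressed fully home on the shoulder. I handed the job in with the arm still gripping it and pressing down, at about 25 s of the 69 s allowed.

- **Turning:** it met the pins at about TCP z = 0.093 m. I turned it about 30° until the keyways dropped over them, then a further 5.5° to relieve the side load.
- **Pressing:** the spring gave about 4–6 N of resistance. The collar came to a hard stop 11.2 mm below the pins contact, against 11.5 mm nominal.
- **Last checks:** the arm was pressing with about 18–20 N and the grip was stable. The collar's rim measured 109.3 mm up (109 expected) and the spigot's top 113.2 mm (113 expected).
- **Imperfect readings:** a side force of about 6 N remained, and the rim plane fitted at about 1° of tilt, which I took as camera noise.

The arm touched neither the short collar nor the other tools.

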